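Nip up the lens retaining ring of an objective with a two-pin spanner

ROBOT

A 7-joint arm with a two-finger parallel gripper is mounted at the origin on a cart in front of the work surface, level with it; the furniture and walls round the work are solid. World frame = base frame: x ahead of the robot, y to its left, z up, the work surface at z = 0. Lengths are in m, angles in rad, forces in N, time in s.
With the tool pointing down it reaches from about 0.4 to 0.9 m from the base axis. Payload 5.6 kg.
Tool frame: the origin (TCP) lies midway between the tips of the shut fingers; the grasp point (between the pads) lies 19 mm behind it; z points along the fingers, y is the line along which they close (so a half turn about z gives the same grasp; the last joint's range is limited). The gripper opens to 92 mm and grips with 3 to 60 N. Pads are 20 mm wide; open, the fingers measure 128 mm over their backs; the gripper's body (75 mm by 189 mm) begins 69 mm behind the grasp point.
Start: joints at [1.068, 0.468, -0.012, 1.603, 0.006, 1.071, -0.056], TCP at [0.288, -0.583, 0.215] pointing down, gripper open.
Joint ranges: [-2.53, 2.53], [-0.31, 2.02], [-1.57, 1.55], [0.28, 2.44], [-1.29, 4.43], [0.15, 1.84], [-2.92, 2.92]. Speed limits (rad/s): [2.57, 2.57, 3.14, 3.14, 3.14, 3.14, 3.14].

INTERFACE

Orientations are given as a 3x3 rotation matrix whose columns are the frame's x, y, z axes.
In Python, from station import env, effector, solver, viewer, workorder, search_frame, tip_of gives the robot as it stands. Calls block until the motion is done:
- env.reach(position, orientation): joint-space move of the TCP to a pose.
- env.movel(position, frame=None, rate=0.15): straight line of the TCP; frame=None keeps the orientation; rate is the mean speed in m/s.
- env.goto_joints(angles): joint-space move.
- effector.release() and effector.grasp(squeeze=None): open the fingers fully, or close them until they stop; squeeze is the grip in N (None keeps the last).
- env.pause(seconds).
- solver.inverse_kinematics(position, orientation): joint angles nearest the present ones, or None.
- env.sense(): the state.
- viewer.read_camera(name): name is "scene" or "top"; returns (picture, depth): 480x640x3 uint8, red, green, blue; 480x640 float32, m along the optical axis (not along the pixel's ray), 0 where there is no reading.
- viewer.camera_info(name): a dict with "intrinsics" (3x3 intrinsics, pixels), "dist_coeffs" ([k1, k2, p1, p2, k3] as OpenCV has them; the pictures are not rectified), "eye" and "rotation" of the camera in the world. Camera axes: x right, y up, looking along -z (the intrinsics and any distortion apply to the point x, -y, -z); pixel columns grow to the right and rows downward; lengths in m; the calibration is good to about 2 mm. A picture is of the moment at which its call begins. camera_info takes no time and is no camera call.
A pose or a line that the arm cannot do raises env.PlanningError and nothing moves.
- workorder.finish_job(): hands the job in; it is judged then, once.
Trained networks look in the newest picture that a camera, given by its name, has taken for a name from the list of things; names that differ only in an ending like _2 or _b are one class to them, and where a whole thing is asked for, a point or a joint stands for the part that bears it (a point fixed in the world has none). Each returns a list of dicts, best first, with "score" (0 to 1); they miss things now and then, are a little off and sometimes report something else, mostly with a low value. They report only what shows in the picture. A call takes as long as a camera call. They do not tell look-alikes from the thing itself.
- search_frame(camera, name): "at" ([x, y, z] in m, in world coordinates, good to about 4 mm: the middle of the surface that is visible of it).
- tip_of(camera, name): "at" ([x, y, z] in m, in world coordinates, good to about 4 mm: a listed point, or the origin of a listed thing).
The state is a dict: "t": time; "joint_positions": joint angles; "joint_velocities": joint speeds; "tau": joint torques, N m; "ee_pos": TCP position; "tcp_rot": TCP orientation; "wrist_force": force on the tool from outside, world axes, zero at the start; "moment": the same for the moment, N m; "gripper_width": finger opening in m; "grasp_force": force on a finger pad.
Only numpy, scipy, OpenCV 4.12 (cv2) and the standard library are available. Lean on these libraries where they do the work, as an engineer would, in place of code of your own. Each camera call takes 0.05 s, during which the arm holds its last target. There are 200 camera calls.

TASK

The front lens of the objective in the bench mount is still loose: take the tee-handled pin spanner whose pins fit the two holes of the recessed retaining ring, ease both pins in and turn the ring clockwise until it bears on the lens and is snug, at about 0.45 N m on the spanner and never above 0.6 N m, because the glass strains. Then put the spanner back upright in its own stand. Leave the smaller spanner and the other things on the desk where they are and touch the glass with nothing.

Things in the scene. Friction and masses are not known exactly. Their poses are not given: they have to be found in the camera images.
- retaining_ring: bare aluminium ring, outer 72 mm, inner 42 mm, 9 mm thick, threaded into the front bore of the black upright barrel. Two blind holes, 7 mm wide, 6 mm deep, lie on its own +x and -x, 28 mm from its axis. Origin: on its axis at desk height, z up. Clockwise seen from above (negative about z) tightens; the thread drags with about 0.15 N m, and the ring stays where it is left
- ring_face (a point): centre of the ring's upper face, 75 mm above the desk and 10 mm below the barrel's rim; axes as the ring's. The ring comes to bear on the lens after 0.4 to 1.2 rad of clockwise turn, different each time; from there the torque on the spanner rises to 0.45 N m within less than 0.1 rad. The holes leave the pins about 0.07 rad of play
- objective: black objective barrel, fixed upright on a 104 mm square aluminium base plate; origin on its axis at desk height. Barrel 91 mm wide, rim 85 mm above the desk, front bore 73 mm wide with the ring recessed in it
- front_lens: glass lens under the ring, seen through it; its dome lies 3 mm below the ring's upper face in the middle. Origin on the axis, 57.5 mm above the desk
- pin_spanner: larger steel pin spanner, 0.16 kg, upright in its stand. Two round-tipped 5 mm pins, 56 mm apart along its own x, reach 8 mm below a cross bar 64 x 16 x 8 mm; 14 mm stem; aluminium tee handle, 60 mm along x, 14 mm thick along y, 60 to 78 mm above the pin tips. Origin: midway between the pin tips, z up to the handle. Turned half round it is the same
- spanner_stand: grey plastic stand of the larger spanner, fixed, 90 x 40 x 30 mm, with an upright well 70 x 21 mm for the cross bar, long along its own x, 6 mm deep, and two pockets for the pins below it. Origin: underside centre
- spanner_stand_seat (a point): where the larger spanner's origin lies when it stands in its stand, 16 mm above the desk (cross bar on the well's floor, 24 mm above the desk); x is the long way of the well. The stands may change places
- small_spanner: the smaller pin spanner of the same kind, pins 34 mm apart, bar 42 mm, handle 44 mm, in its own shorter stand; does not fit the ring, leave alone
- loupe: black and clear stand loupe, 41 mm wide, 36 mm high; leave alone
- oil_dropper: small brown dropper bottle, 33 mm wide, 102 mm high; leave alone
- sample_ring: flat grey ring sample, 44 mm wide, 10 mm high; leave alone
Not all that is in view belongs to the job. Leave any red look-alike of the pin_spanner alone.

How it is judged:
By the outcome, as a careful person would: the job done as asked, in the order asked, and still so for the second after the job is handed in, with the robot touching nothing.
It also fails if it takes over 72 s, if anything falls off the work surface, if the arm or the gripper's body presses on something with over 40 N, if the wrist force passes 120 N, or if a joint passes its speed limit or range.

## Working session

There is one attempt and no reset: what is moved stays moved. The work goes in short steps, each a Python script; the robot and the scene stay as the last script left them, time stands still between calls to the robot, and variables do not carry over. Pictures are saved under pics/ and viewed, at most 10 in all, crops included, and the job is handed in when it is done.

```bash
ls; mkdir -p pics; python3 - <<'E'
from station import env, viewer, search_frame, tip_of
import cv2
for c in ("scene","top"):
    p,d=viewer.read_camera(c); cv2.imwrite(f"pics/{c}0.png",p[:,:,::-1])
    i=viewer.camera_info(c); print(c,i)
    for n in ("retaining_ring","ring_face","pin_spanner","spanner_stand","spanner_stand_seat","small_spanner"):
        f=search_frame if n in("pin_spanner","small_spanner","spanner_stand") else tip_of
        try: print(n,[(x['at'],round(x['score'],2)) for x in f(c,n)])
        except Exception as e: print(n,e)
s=env.sense();print(s)
E
```

```text
pics
scene {'intrinsics': array([[443.47389827,   0.        , 320.78905373],
       [  0.        , 443.47389827, 241.55026362],
       [  0.        ,   0.        ,   1.        ]]), 'dist_coeffs': array([-0.03395435,  0.        ,  0.        ,  0.        ,  0.        ]), 'eye': array([0.27662706, 0.43680256, 0.72364664]), 'rotation': array([[-0.90805301,  0.32915448, -0.259031  ],
       [-0.41868685, -0.69576464,  0.5836205 ],
       [ 0.01187669,  0.63841123,  0.76960383]])}
retaining_ring [([0.472, 0.0793, 0.001], 0.66)]
ring_face [([0.4726, 0.0814, 0.0749], 0.88), ([0.4844, -0.2136, 0.0016], 0.68)]
pin_spanner [([0.4818, -0.2077, 0.0754], 0.65), ([0.4085, -0.0504, 0.058], 0.62), ([0.5775, -0.2068, 0.0486], 0.32)]
spanner_stand [([0.48, -0.1955, 0.0259], 0.96)]
spanner_stand_seat [([0.4902, -0.2126, 0.0186], 0.93), ([0.4854, -0.2151, 0.0031], 0.52)]
small_spanner [([0.4521, -0.3569, 0.0763], 0.76)]
top {'intrinsics': array([[623.78266058,   0.        , 314.57196868],
       [  0.        , 623.78266058, 244.54582006],
       [  0.        ,   0.        ,   1.        ]]), 'dist_coeffs'
[... 849 characters left out ...]
, 'joint_velocities': array([ 0.0011167 , -0.00015246, -0.00087651, -0.000519  , -0.00214663,
       -0.00056318, -0.0015822 ]), 'tau': array([ 3.02416856e-04, -5.20253384e+01, -1.16410307e-02, -2.44007707e+01,
       -5.64715674e-02,  1.13775674e-02,  3.14151248e-05]), 'ee_pos': array([ 0.28842937, -0.58252872,  0.21463411]), 'tcp_rot': array([[ 8.96169132e-01,  4.43712616e-01,  8.27482009e-06],
       [ 4.43712615e-01, -8.96169128e-01, -9.58891670e-05],
       [-3.51315949e-05,  8.96045537e-05, -9.99999995e-01]]), 'wrist_force': array([-0.59913433, -0.07149634, -0.03559724]), 'moment': array([-0.00758673,  0.0388855 ,  0.03585788]), 'grasp_force': 0.0, 'gripper_width': 0.09197305649006321}
```

View pics/top0.png

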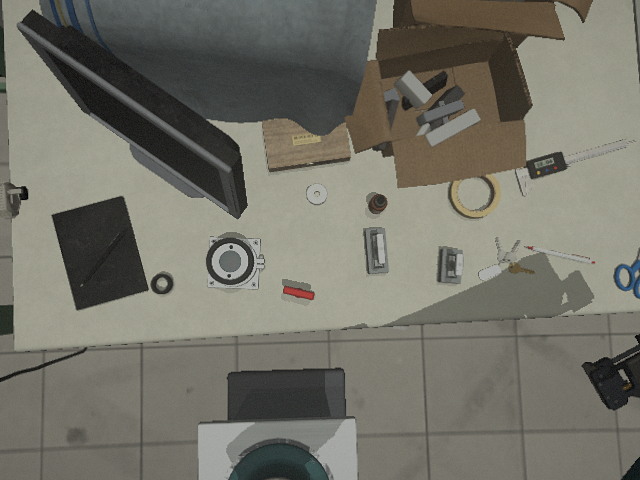

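View pics/scene0.png

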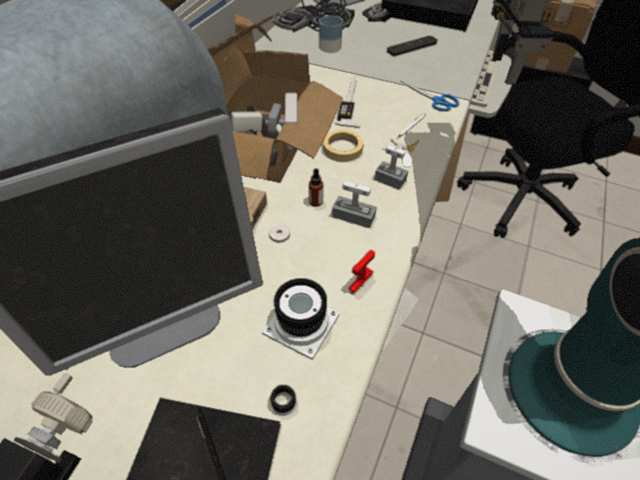

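The larger spanner stands at top (377,250). It could be confused with the small spanner at (452,264) and the red look-alike at (298,292). I choose the grey one at (377,250) and will check it in a rectified crop.

```bash
cat > h.py <<'E'
import numpy as np, cv2
from station import env, effector, solver, viewer, search_frame, tip_of
def project(c,P):
    i=viewer.camera_info(c); R=i['rotation']; F=np.diag([1.,-1,-1])
    Rc=F@R.T; t=-Rc@i['eye']
    return cv2.projectPoints(np.asarray(P,float).reshape(-1,1,3),cv2.Rodrigues(Rc)[0],t,i['intrinsics'],i['dist_coeffs'])[0].reshape(-1,2)
def ortho(pic,c,cx,cy,z,half=.06,n=300):
    # rows: x decreasing downward, cols: y decreasing to the right (seen from above)
    k=half*(1-2*(np.arange(n)+.5)/n)
    X,Y=np.meshgrid(cx+k,cy+k,indexing='ij')
    uv=project(c,np.stack([X,Y,0*X+z],-1)).astype(np.float32).reshape(n,n,2)
    return cv2.remap(pic,uv[...,0],uv[...,1],cv2.INTER_CUBIC)
def px2xy(r,c,cx,cy,half=.06,n=300):
    return cx+half*(1-2*(r+.5)/n), cy+half*(1-2*(c+.5)/n)
E
python3 - <<'E'
from h import *
a={c:viewer.read_camera(c)[0] for c in("top","scene")}
rows=[]
for c in a:
    rows.append(np.hstack([ortho(a[c],c,.472,.080,.075),ortho(a[c],c,.485,-.210,.094)]))
m=np.vstack(rows)
cv2.imwrite("pics/o1.png",m[:,:,::-1])
E
```

```text
(no output)
```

View pics/o1.png

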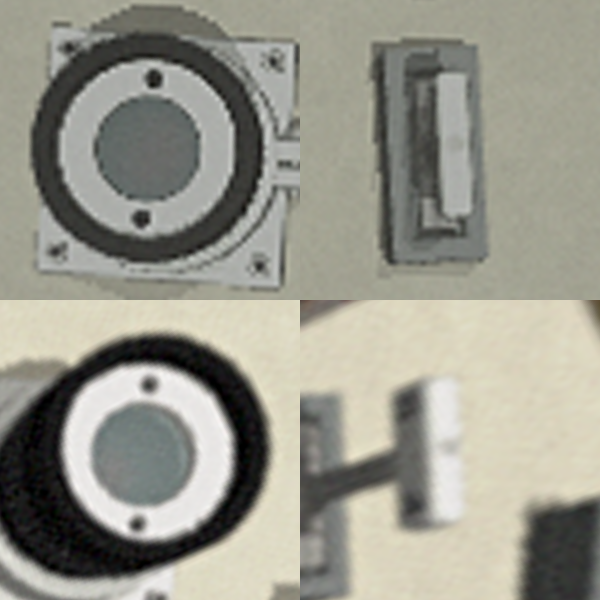

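The crop confirms the choice: the grey tee is about 58 mm long and stands in the longer stand. The ring holes are at top (154,79)/(141,218), 56 mm apart, at about -0.09 rad. Next I refine these by centroid.

```bash
python3 - <<'E'
from h import *
for c in("top","scene"):
    p=viewer.read_camera(c)[0]
    o=cv2.cvtColor(ortho(p,c,.472,.080,.075,n=600),cv2.COLOR_RGB2GRAY).astype(float)
    pts=[]
    for r0,c0 in ({"top":[(79,154),(218,141)],"scene":[(84,149),(224,137)]}[c]):
        r0*=2;c0*=2;w=o[r0-18:r0+19,c0-18:c0+19]; m=np.clip(170-w,0,None)
        rr,cc=np.mgrid[r0-18:r0+19,c0-18:c0+19]
        pts.append(px2xy((rr*m).sum()/m.sum(),(cc*m).sum()/m.sum(),.472,.08,n=600))
    a,b=np.array(pts); print(c,"ring",(a+b)/2,np.hypot(*(a-b)),"ang",np.arctan2(*(a-b)[::-1]))
    o=cv2.cvtColor(ortho(p,c,.485,-.21,.094,n=600),cv2.COLOR_RGB2GRAY)
    for T in (185,200,212):
        m=(o>T).astype(np.uint8); m[:, :220]=0; 
        if c=="scene": m[:,:210]=0; m[:,340:]=0
        else: m[:,360:]=0
        n,l,s,ce=cv2.connectedComponentsWithStats(m); k=1+s[1:,4].argmax()
        (u,v),wh,an=cv2.minAreaRect(np.argwhere(l==k)[:,::-1].astype(np.float32))
        print(c,T,px2xy(v,u,.485,-.21,n=600),np.array(wh)*.2,an)
cs=viewer.read_camera("top")
E
python3 - <<'E'
from h import *
# reachability of candidate poses
for nm,x,y,ang in (("spanner",.485,-.209,.05),("ring",.472,.08,-.09)):
  for d in (0,-.4,-.8,-1.2,-1.3):
    for s in (0,np.pi):
      a=ang+d+s; X=[np.cos(a),np.sin(a),0];Z=[0,0,-1];R=np.column_stack([X,np.cross(Z,X),Z])
      q=solver.inverse_kinematics([x,y,.15],R); print(nm,d,s>0,None if q is None else np.round(q,2))
E
```

```text
top ring [0.47238943 0.08085413] 0.055927443411284646 ang -0.0913363949895569
top 185 (0.46109999999999995, -0.2168) [0.8 1. ] 90.0
spanner 0 False [ 0.44  0.35 -0.11  1.95  0.05  0.84 -1.22]
spanner 0 True [ 0.89  0.44 -0.67  1.92  0.35  0.89  1.66]
spanner -0.4 False [ 0.37  0.35 -0.03  1.96  0.02  0.84 -1.59]
spanner -0.4 True [ 0.83  0.42 -0.59  1.93  0.3   0.88  1.3 ]
spanner -0.8 False [ 0.31  0.34  0.04  1.96 -0.02  0.84 -1.96]
spanner -0.8 True [ 0.77  0.4  -0.53  1.93  0.26  0.87  0.93]
spanner -1.2 False [ 0.25  0.34  0.12  1.97 -0.05  0.84 -2.33]
spanner -1.2 True [ 0.74  0.4  -0.48  1.93  0.24  0.87  0.55]
spanner -1.3 False [ 0.23  0.34  0.14  1.97 -0.06  0.84 -2.42]
spanner -1.3 True [ 0.72  0.39 -0.46  1.93  0.23  0.87  0.46]
ring 0 False [ 0.2   0.32 -0.51  2.04  0.21  0.83 -2.09]
ring 0 True [ 0.52  0.43 -0.91  2.03  0.44  0.89  0.85]
ring -0.4 False [ 0.11  0.3  -0.41  2.05  0.16  0.82 -2.45]
ring -0.4 True [ 0.45  0.4  -0.82  2.03  0.38  0.87  0.5 ]
ring -0.8 False [ 0.05  0.29 -0.33  2.05  0.13  0.81 -2.82]
ring -0.8 True [ 0.41  0.38 -0.77  2.03  0.35  0.86  0.13]
ring -1.2 False [-1.25  0.63  1.36  2.12 -0.74  1.01 -2.35]
ring -1.2 True [ 0.37  0.37 -0.72  2.03  0.32  0.85 -0.25]
ring -1.3 False [-1.25  0.63  1.36  2.12 -0.74  1.01 -2.45]
ring -1.3 True [ 0.36  0.36 -0.71  2.03  0.31  0.85 -0.34]Traceback (most recent call last):
  File "<stdin>", line 16, in <module>
ValueError: attempt to get argmax of an empty sequence
```

```bash
python3 - <<'E'
from h import *
for c in("top","scene"):
    p=viewer.read_camera(c)[0]
    o=cv2.cvtColor(ortho(p,c,.485,-.21,.094,n=600),cv2.COLOR_RGB2GRAY)
    m0=o[150:420,285:335] if c=="top" else o[170:430,270:310]
    print(c,np.percentile(m0,[10,50,90]))
    for f in (.85,.9,.94):
        m=(o>np.median(m0)*f).astype(np.uint8); m[:,:(260 if c=="top" else 240)]=0
        m[:,(345 if c=="top" else 325):]=0; m[:135]=0;m[460:]=0
        n,l,s,ce=cv2.connectedComponentsWithStats(m); k=1+s[1:,4].argmax()
        (u,v),wh,an=cv2.minAreaRect(np.argwhere(l==k)[:,::-1].astype(np.float32))
        print(c,f,np.round(px2xy(v,u,.485,-.21,n=600),4),np.round(np.array(wh)*.2,1),round(an,1))
    if c=="scene":
        o=cv2.cvtColor(ortho(p,c,.472,.080,.075,n=600),cv2.COLOR_RGB2GRAY).astype(float)
        pts=[]
        for r0,c0 in [(84,149),(224,137)]:
            r0*=2;c0*=2;w=o[r0-18:r0+19,c0-18:c0+19]; q=np.clip(170-w,0,None)
            rr,cc=np.mgrid[r0-18:r0+19,c0-18:c0+19]
            pts.append(px2xy((rr*q).sum()/q.sum(),(cc*q).sum()/q.sum(),.472,.08,n=600))
        a,b=np.array(pts); print(c,"ring",(a+b)/2,np.hypot(*(a-b)),"ang",np.arctan2(*(a-b)[::-1]))
E
```

```text
top [163. 174. 177.]
top 0.85 [ 0.487  -0.2122] [57.3 12.2] 87.3
top 0.9 [ 0.487  -0.2122] [56.8 11.5] 87.2
top 0.94 [ 0.4871 -0.2121] [56.3 11. ] 87.2
scene [210. 230. 233.]
scene 0.85 [ 0.4855 -0.2065] [64.8 16.8] 90.0
scene 0.9 [ 0.4875 -0.2065] [60.8 16.8] 90.0
scene 0.94 [ 0.4712 -0.2094] [27.4 11. ] 90.0
scene ring [0.47006201 0.08266288] 0.05587897608657744 ang -0.08468086197342307
```

```bash
cat >> h.py <<'E'
def Rz(a):
    a=a+np.pi; X=np.array([np.cos(a),np.sin(a),0]);Z=np.array([0,0,-1.]);return np.column_stack([X,np.cross(Z,X),Z])
def st(tag=""):
    s=env.sense();R=s['tcp_rot'];print(tag,round(s['t'],1),np.round(s['ee_pos'],4),"ang",round(np.arctan2(-R[1,0],-R[0,0]),4),"F",np.round(s['wrist_force'],2),"M",np.round(s['moment'],3),"w",round(s['gripper_width'],4),"gf",round(s['grasp_force'],1));return s
E
python3 - <<'E'
from h import *
c="top";p,d=viewer.read_camera(c);i=viewer.camera_info(c)
v,u=np.mgrid[0:480,0:640]
n=cv2.undistortPoints(np.stack([u,v],-1).reshape(-1,1,2).astype(np.float32),i['intrinsics'],i['dist_coeffs']).reshape(-1,2)
dd=d.reshape(-1,1);P=np.hstack([n[:,:1]*dd,-n[:,1:]*dd,-dd])@i['rotation'].T+i['eye'];P=P[dd[:,0]>0]
r=np.hypot(P[:,0]-.472,P[:,1]-.081)
for z in (.11,.15,.25,.4): 
    k=(P[:,2]>z)&(r<.4)&(P[:,0]>.3); j=r[k].argmin() if k.any() else None
    print(z,None if j is None else (r[k][j],P[k][j]))
x,y,a=.4860,-.2105,.049
env.reach([x,y,.18],Rz(a)); st("above")
env.movel([x,y,.066],rate=.12); st("down")
effector.grasp(squeeze=60); st("grip")
E
```

```text
0.11 (np.float64(0.0902010323808575), array([0.56021219, 0.0621629 , 0.11852326]))
0.15 (np.float64(0.09482183606836478), array([0.56443196, 0.05984547, 0.15624906]))
0.25 (np.float64(0.10399326147822799), array([0.57238758, 0.05385351, 0.25552284]))
0.4 (np.float64(0.3317471621923581), array([0.8028201 , 0.05621612, 0.40047678]))
above 2.6 [ 0.4858 -0.2116  0.18  ] ang 0.0464 F [ 0.21  0.54 -1.17] M [ 0.002 -0.149 -0.021] w 0.092 gf 0.0
down 3.7 [ 0.4866 -0.2106  0.0666] ang 0.049 F [-0.07 -0.82  0.5 ] M [ 0.091 -0.214 -0.043] w 0.0919 gf 0.0
grip 4.8 [ 0.486  -0.2106  0.066 ] ang 0.049 F [-0.38 -0.47 -1.16] M [ 0.052 -0.183  0.004] w 0.0135 gf 60.0
```

```bash
cat >> h.py <<'E'
def cloud(c):
    p,d=viewer.read_camera(c);i=viewer.camera_info(c)
    v,u=np.mgrid[0:480,0:640]
    n=cv2.undistortPoints(np.stack([u,v],-1).reshape(-1,1,2).astype(np.float32),i['intrinsics'],i['dist_coeffs']).reshape(-1,2)
    dd=d.reshape(-1,1);P=np.hstack([n[:,:1]*dd,-n[:,1:]*dd,-dd])@i['rotation'].T+i['eye'];return p,P[dd[:,0]>0]
E
python3 - <<'E'
from h import *
C=[]
for c in("top","scene"):
    p,P=cloud(c); cv2.imwrite(f"pics/{c}1.png",p[:,:,::-1]); C.append(P)
P=np.vstack(C)
m=P[(P[:,2]>.18)&(P[:,2]<.42)&(P[:,0]>.45)&(P[:,0]<.75)&(P[:,1]>-.05)&(P[:,1]<.35)]
np.save("mon.npy",m)
for y in np.arange(0,.35,.025):
    k=abs(m[:,1]-y)<.0125
    if k.any(): print(round(y,3),"minx",m[k,0].min().round(3),"z",m[k,2][m[k,0].argmin()].round(3))
for z in (.14,.16,.18,.2,.22,.26):
    k=(abs(P[:,2]-z)<.01)&(abs(P[:,0]-.486)<.13)&(abs(P[:,1]+.21)<.14)
    if k.sum()>5: print("body z",z,k.sum(),P[k].min(0).round(3),P[k].max(0).round(3))
for th in np.arange(0,1.41,.1):
    for nm,off in(("x-side",0),("ends",np.pi/2)):
        a=-.09-th+off; dx=m[:,:2]-[.4712,.0818]
        u=dx@[np.cos(a),np.sin(a)];v=dx@[-np.sin(a),np.cos(a)]  # u tool x, v tool y
        du=np.maximum(abs(u)-.0375,0);dv=np.maximum(abs(v)-.0945,0); print(round(th,1),nm,np.hypot(du,dv).min().round(4),end="; ")
    print()
E
```

```text
0.025 minx 0.594 z 0.357
0.05 minx 0.565 z 0.184
0.075 minx 0.566 z 0.186
0.1 minx 0.593 z 0.191
0.125 minx 0.611 z 0.182
0.15 minx 0.629 z 0.184
0.175 minx 0.647 z 0.183
0.2 minx 0.667 z 0.186
0.225 minx 0.685 z 0.183
0.25 minx 0.703 z 0.184
0.275 minx 0.722 z 0.199
0.3 minx 0.741 z 0.182
body z 0.16 357 [ 0.451 -0.296  0.153] [ 0.516 -0.12   0.17 ]
body z 0.18 860 [ 0.45  -0.303  0.17 ] [ 0.517 -0.112  0.19 ]
body z 0.2 1744 [ 0.451 -0.305  0.19 ] [ 0.515 -0.113  0.21 ]
body z 0.22 193 [ 0.462 -0.217  0.21 ] [ 0.505 -0.189  0.23 ]
body z 0.26 409 [ 0.448 -0.227  0.25 ] [ 0.523 -0.171  0.27 ]
0.0 x-side 0.0575; 0.0 ends 0.0005; 
0.1 x-side 0.0583; 0.1 ends 0.0013; 
0.2 x-side 0.0582; 0.2 ends 0.0012; 
0.3 x-side 0.0572; 0.3 ends 0.0002; 
0.4 x-side 0.055; 0.4 ends 0.0; 
0.5 x-side 0.0513; 0.5 ends 0.0; 
0.6 x-side 0.0456; 0.6 ends 0.0031; 
0.7 x-side 0.0391; 0.7 ends 0.0122; 
0.8 x-side 0.0318; 0.8 ends 0.0206; 
0.9 x-side 0.0239; 0.9 ends 0.0282; 
1.0 x-side 0.0153; 1.0 ends 0.0352; 
1.1 x-side 0.0062; 1.1 ends 0.0412; 
1.2 x-side 0.0001; 1.2 ends 0.0463; 
1.3 x-side 0.0; 1.3 ends 0.0505; 
1.4 x-side 0.0; 1.4 ends 0.0539;
```

View pics/scene1.png

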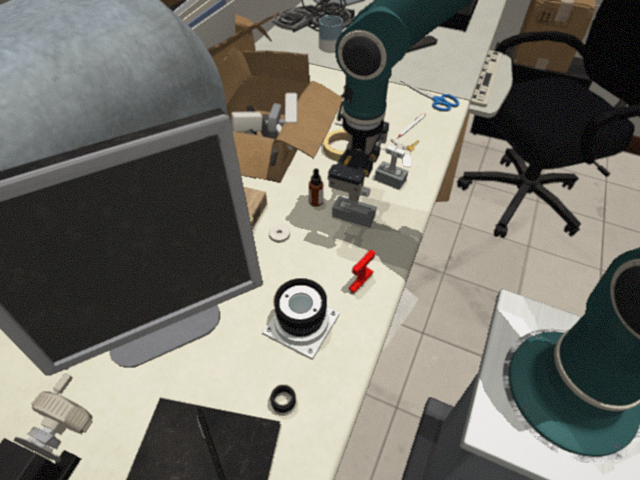

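The gripper holds the tall grey tee at scene (352,180). The monitor's right edge is about 90 mm from the ring axis, so the side grip has room for about 1.0 rad of turn. Now I lift and hover over the ring.

```bash
python3 - <<'E'
from h import *
s=st(); x,y=s['ee_pos'][:2]
env.movel([x,y,.20],rate=.1); st("lift")
cx,cy,a=.4712,.0818,-.088
env.movel([cx,cy,.20],Rz(a),rate=.15)
env.movel([cx,cy,.150],rate=.1); env.pause(.3); s=st("hover")
p=viewer.read_camera("scene")[0]; cv2.imwrite("pics/s2full.png",p[:,:,::-1])
e=s['ee_pos']; X=np.array([np.cos(a),np.sin(a),0]); 
tips=np.array([e+k*.028*X-[0,0,.05] for k in(1,-1)]); print(project("scene",tips))
uv=project("scene",[[.4712,.0818,.1]])[0]; u0,v0=int(uv[0])-60,int(uv[1])-50
cr=cv2.resize(p[v0:v0+90,u0:u0+120],None,fx=6,fy=6,interpolation=cv2.INTER_CUBIC)
print(u0,v0); cv2.imwrite("pics/s2.png",cr[:,:,::-1])
E
```

```text
4.9 [ 0.486  -0.2106  0.066 ] ang 0.0489 F [-0.81 -0.76  0.74] M [-0.027 -0.141 -0.009] w 0.0138 gf 60.0
lift 6.4 [ 0.4856 -0.2104  0.1994] ang 0.0491 F [-0.27  0.1  -1.82] M [ 0.115 -0.098  0.019] w 0.0135 gf 60.0
hover 9.5 [0.4715 0.0818 0.1504] ang -0.0881 F [-0.28 -0.51 -1.78] M [ 0.073 -0.092 -0.006] w 0.0135 gf 60.0
[[285.12609675 286.59925161]
 [313.83761606 300.91941329]]
239 243
```

View pics/s2.png

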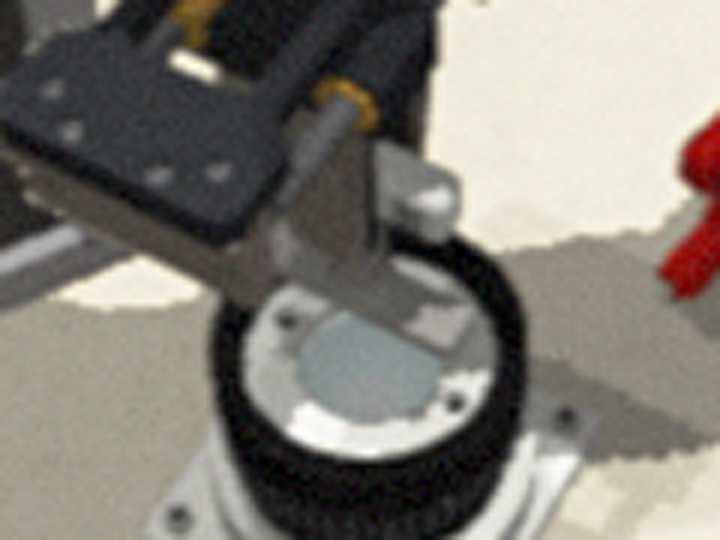

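```bash
python3 - <<'E'
from h import *
p=cv2.imread("pics/s2full.png")
a=-.0881;e=np.array([.4715,.0818,.1004]);X=np.array([np.cos(a),np.sin(a),0]);Y=np.array([-np.sin(a),np.cos(a),0])
u0,v0,S=285,262,12
cr=cv2.resize(p[v0:v0+50,u0:u0+40],None,fx=S,fy=S,interpolation=cv2.INTER_CUBIC)
o=cr.copy()
def box(hx,hy,z0,z1,col):
    c=[e+i*hx*X+j*hy*Y+[0,0,z] for z in(z0,z1) for i,j in((1,1),(1,-1),(-1,-1),(-1,1))]
    q=((project("scene",c)-[u0,v0]+.5)*S).astype(int)
    for k in (0,4): cv2.polylines(o,[q[k:k+4]],True,col,1)
    for k in range(4): cv2.line(o,tuple(map(int,q[k])),tuple(map(int,q[k+4])),col,1)
box(.032,.008,.008,.016,(0,0,255)); box(.030,.007,.060,.078,(0,200,0))
for t in np.linspace(0,6.28,1): pass
c=[e-.028*X+.0025*(np.cos(t)*X+np.sin(t)*Y)+[0,0,.001] for t in np.linspace(0,6.28,24)]
cv2.polylines(o,[((project("scene",c)-[u0,v0]+.5)*S).astype(int)],True,(255,0,255),1)
m=np.hstack([cr[:,:400],o[:,:400]]); print(m.shape); cv2.imwrite("pics/s2o.png",m)
E
```

```text
(600, 800, 3)
```

View pics/s2o.png

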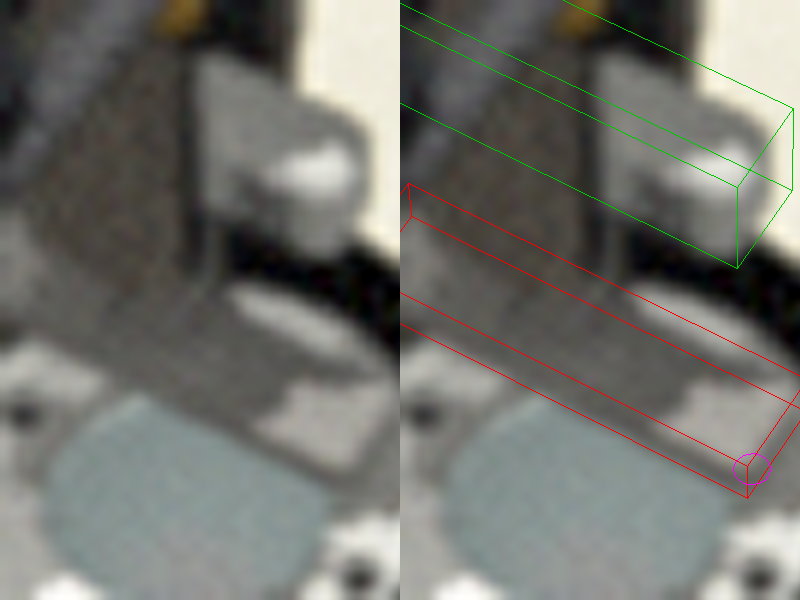

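The overlay fits the visible bar to about 0.5 px: predicted corner (347,466), seen at (345,470). So the scene camera is consistent with the TCP here, and I use its ring position. Now a guarded descent.

```bash
cat >> h.py <<'E'
def fz(): return env.sense()['wrist_force'][2]
def down(x,y,a,z,zmin,step=.0007,lim=5,f0=-1.8):
    """lower until upward force exceeds lim or zmin reached; returns commanded z"""
    while z>zmin:
        z-=step; env.movel([x,y,z],Rz(a),rate=.02)
        if fz()-f0>lim: break
    return z
E
python3 - <<'E'
from h import *
x,y,a=.4705,.0825,-.088
env.movel([x,y,.128],Rz(a),rate=.08); env.pause(.2); s=st("pre"); f0=s['wrist_force'][2]
z=down(x,y,a,.128,.1195,f0=f0); print("z",z); st("end")
E
```

```text
pre 10.1 [0.4707 0.0826 0.1282] ang -0.088 F [-0.39 -0.14 -1.55] M [ 0.066 -0.099  0.047] w 0.0137 gf 60.0
z 0.11889999999999992
end 13.4 [0.4705 0.0824 0.1189] ang -0.0881 F [-0.14 -0.98 -2.22] M [-0.203 -0.202  0.037] w 0.0138 gf 60.0
```

Pins slid in with no face contact; the tips are at about 0.069 m. Now I turn clockwise, watching the torque.

```bash
cat >> h.py <<'E'
def mz(n=4):
    v=[]
    for _ in range(n): env.pause(.02); v.append(env.sense()['moment'][2])
    return np.mean(v)
def turn(x,y,z,a,amin,m0,off=0.,target=.44):
    fine=False; log=[]
    while a>amin:
        a-=.006 if fine else .025
        env.movel([x,y,z],Rz(a+off),rate=.05); m=mz()-m0
        log.append((round(a,3),round(m,3)))
        if m>.24: fine=True
        if m>target: break
    print(log[::3]+log[-4:]); return a,m
E
python3 - <<'E'
from h import *
x,y,z,a=.4705,.0825,.1192,-.088
m0=mz(8); print("m0",m0)
a,m=turn(x,y,z,a,-.40,m0); print(a,m); st("end")
E
```

```text
m0 0.006030802494972838
[(-0.113, np.float64(0.05)), (-0.188, np.float64(0.129)), (-0.263, np.float64(0.137)), (-0.338, np.float64(0.128)), (-0.413, np.float64(0.119)), (-0.338, np.float64(0.128)), (-0.363, np.float64(0.114)), (-0.388, np.float64(0.095)), (-0.413, np.float64(0.119))]
-0.4130000000000001 0.1191906895658168
end 17.6 [0.4706 0.0825 0.1192] ang -0.4123 F [-0.08 -5.21 -3.22] M [-1.437 -0.184  0.158] w 0.0135 gf 60.0
```

```bash
python3 - <<'E'
from h import *
x,y,z,a=.4705,.0821,.1192,-.413
a,m=turn(x,y,z,a,-.72,.006); print(a,m); st("mid")
if m<.43:
    y-=.0003
    a,m=turn(x,y,z,a,-1.02,.006); print(a,m); st("end")
E
```

```text
[(-0.438, np.float64(0.102)), (-0.513, np.float64(0.097)), (-0.588, np.float64(0.069)), (-0.663, np.float64(0.029)), (-0.738, np.float64(0.058)), (-0.663, np.float64(0.029)), (-0.688, np.float64(0.063)), (-0.713, np.float64(0.045)), (-0.738, np.float64(0.058))]
-0.7380000000000002 0.057690780601201426
mid 21.8 [0.4706 0.0822 0.1192] ang -0.7376 F [ 0.87 -2.67 -2.01] M [-0.821 -0.371  0.006] w 0.0138 gf 60.0
[(-0.763, np.float64(0.055)), (-0.838, np.float64(0.06)), (-0.913, np.float64(0.031)), (-0.988, np.float64(0.238)), (-1.025, np.float64(0.432)), (-0.988, np.float64(0.238)), (-1.013, np.float64(0.333)), (-1.019, np.float64(0.429)), (-1.025, np.float64(0.432))]
-1.0250000000000004 0.4321052542266619
end 25.9 [0.4707 0.0819 0.1193] ang -1.0249 F [ 5.08  1.51 -2.23] M [ 0.098 -1.408  0.439] w 0.0137 gf 60.1
```

```bash
python3 - <<'E'
from h import *
v=[]
for _ in range(10):
    env.pause(.02); s=env.sense(); v.append([s['moment'][2],s['tau'][6],*s['wrist_force'],*s['moment'][:2]])
print(np.mean(v,0).round(3),np.std(v,0).round(3)); print(s['joint_positions'].round(3),s['tau'].round(2))
E
```

```text
[ 0.437 -0.451  4.632  0.513 -2.174  0.1   -1.414] [0.027 0.    0.518 0.424 0.411 0.029 0.029]
[ 0.199  0.372 -0.519  2.069  0.263  0.764  0.063] [  0.28 -37.22  -4.2  -15.99  -0.83   1.62  -0.45]
```

Joint 7 reads 0.451 N m, so the ring is snug. I unload the torque within the play, then draw the pins out.

```bash
python3 - <<'E'
from h import *
x,y,z,a=.4705,.0818,.1192,-1.025
t=lambda: env.sense()['tau'][6]
x-=0; L=[]
while t()<-.04 and a<-.9:
    a+=.01; env.movel([x,y,z],Rz(a),rate=.05); env.pause(.05); L.append((round(a,3),round(t(),3)))
print(L)
a+=.015; env.movel([x,y,z],Rz(a),rate=.05); st("unl"); print(t())
env.movel([x,y,.127],Rz(a),rate=.02); st("out")
env.movel([x,y,.20],Rz(a),rate=.1); env.pause(.2);st("up")
E
```

```text
[(-1.015, np.float64(-0.268)), (-1.005, np.float64(-0.177)), (-0.995, np.float64(-0.128)), (-0.985, np.float64(-0.105)), (-0.975, np.float64(-0.085)), (-0.965, np.float64(-0.064)), (-0.955, np.float64(-0.043)), (-0.945, np.float64(-0.02))]
unl 28.7 [0.4701 0.0816 0.119 ] ang -0.9301 F [ 0.58 -1.2  -1.81] M [-0.248 -0.413  0.008] w 0.0137 gf 60.0
0.019817195716314018
out 29.2 [0.4703 0.0818 0.1271] ang -0.9299 F [-0.37  0.94 -1.57] M [-0.039 -0.122  0.028] w 0.0132 gf 60.0
up 30.3 [0.4701 0.0818 0.1994] ang -0.9299 F [-0.16 -0.24 -1.98] M [ 0.013 -0.089 -0.014] w 0.0134 gf 60.0
```

```bash
python3 - <<'E'
from h import *
x,y,a=.486,-.2106,.049
env.movel([x,y,.20],Rz(a),rate=.15)
env.movel([x,y,.085],Rz(a),rate=.1); env.pause(.2); s=st("pre"); f0=s['wrist_force'][2]
z=down(x,y,a,.085,.0655,step=.001,lim=6,f0=f0); print(z); st("end")
p=viewer.read_camera("top")[0]
E
```

```text
pre 33.9 [ 0.4863 -0.2108  0.0855] ang 0.0489 F [ 0.07 -0.36 -2.56] M [ 0.061 -0.158  0.014] w 0.0136 gf 60.0
0.06499999999999999
end 38.9 [ 0.4861 -0.2107  0.0659] ang 0.049 F [-2.42  1.11  6.76] M [ 0.312  0.465 -0.032] w 0.0134 gf 60.0
```

Seated at the original height (contact at 0.066). Release, retreat and look.

```bash
python3 - <<'E'
from h import *
effector.release(); st("rel")
env.movel([.486,-.2106,.2],rate=.12)
env.reach([.33,-.5,.25],Rz(.049)); st("away")
a={c:viewer.read_camera(c)[0] for c in("top","scene")}
m=np.vstack([np.hstack([ortho(a[c],c,.472,.080,.075),ortho(a[c],c,.485,-.210,.094)]) for c in a])
cv2.imwrite("pics/o2.png",m[:,:,::-1])
E
```

```text
rel 40.2 [ 0.486  -0.2106  0.065 ] ang 0.049 F [-0.18 -0.05 -1.08] M [ 0.063 -0.094 -0.006] w 0.0922 gf 0.0
away 42.7 [ 0.3314 -0.4984  0.2497] ang 0.0516 F [-0.46  0.43 -0.43] M [ 0.105 -0.126 -0.047] w 0.0919 gf 0.0
```

View pics/o2.png

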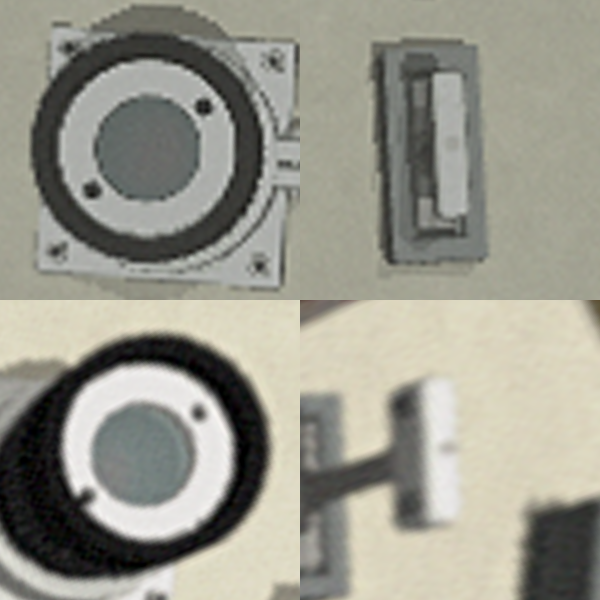

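The ring holes are now at top (204,107)/(92,190), which is about 0.84 rad clockwise of the start. The spanner stands upright in its stand at (450,145), as before.

```bash
python3 -c "
from station import workorder
print(workorder.finish_job())"
```

```text
the job is handed in; nothing more can be done
None
```

The retaining ring is snug at 0.45 N m after about 0.84 rad clockwise, the larger spanner is back upright in its own stand, and I handed the job in at about 43 s; the judging result was not shown.

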